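# Hang the blue pail on the swing-out hook

## Robot

A 7-joint arm with a two-finger parallel gripper is mounted at the origin on the work surface. World frame = base frame: x ahead of the robot, y to its left, z up, the work surface at z = 0. Lengths are in mm, angles in rad, forces in N, time in s.
With the tool pointing down it reaches from about 400 to 925 mm from the base axis. Payload 4.1 kg.
Tool frame: the origin (TCP) lies midway between the tips of the shut fingers; the grasp point (between the pads) lies 19 mm behind it (r.grip_depth is the distance from the TCP to the grasp point, in mm); z points along the fingers, y is the line along which they close (so a half turn about z gives the same grasp; the last joint's range is limited). The gripper opens to 85 mm and grips with 20 to 120 N. Pads are 22 mm wide; open, the fingers measure 114 mm over their backs; the gripper's body (76 mm by 85 mm) begins 54 mm behind the grasp point. The pads swing forward as they close: fully open they stand 13 mm farther back than shut.
Start: joints at [-1.359, 0.398, 0.045, 1.537, -0.019, 1.207, -0.051], TCP at [198.762, 618.9, 231.347] pointing down, gripper open.
Joint ranges: [-2.82, 2.82], [-0.49, 2.23], [-1.37, 1.46], [0, 2.46], [-1.36, 4.5], [0.23, 2], [-2.94, 2.94]. Speed limits (rad/s): [2.57, 2.57, 3.14, 3.14, 3.14, 3.14, 3.14].

## Interface

Orientations are given as a rotation vector (axis times angle).
In Python, from station import r, effector, cams, sign_off, spotter gives the robot as it stands. The module is installed in compiled form; this text tells all that it offers. Calls block until the motion is done:
- r.move_pose(position, orientation): joint-space move of the TCP to a pose.
- r.move_linear(position, rate=150, rotation=None): straight line of the TCP; rotation=None keeps the orientation; rate is the mean speed in mm/s.
- r.move_j(angles): joint-space move.
- effector.gripper_open() and effector.grab(force=None): open the fingers fully, or close them until they stop; force is the grip in N (None keeps the last).
- r.dwell(seconds).
- r.solve_ik(position, orientation): joint angles nearest the present ones, or None.
- r.observe(): the state.
- cams.snapshot(name): name is "scene" or "side" or "wrist"; returns (picture, depth): 480x640x3 uint8, blue, green, red; 480x640 float32, mm along the optical axis (not along the pixel's ray), 0 where there is no reading.
- cams.camera_info(name): a dict with "fx", "fy", "cx", "cy" (pixels), "k1" (the pictures are not rectified: a ray, as slopes to the right and down, at radius r is drawn at 1 + k1 r^2 times it, then the intrinsics apply), "view" (4x4, takes a point from world to camera coordinates). Camera axes: x right, y up, looking along -z (the intrinsics and any distortion apply to the point x, -y, -z); pixel columns grow to the right and rows downward; lengths in mm; the calibration is good to about 2 mm. A picture is of the moment at which its call begins: read the wrist's pose just before it. camera_info takes no time and is no camera call; for the wrist camera it gives the pose at the moment of the call.
A pose or a line that the arm cannot do raises r.Unreachable and nothing moves.
- sign_off(): hands the job in; it is judged then, once.
Trained networks look in the newest picture that a camera, given by its name, has taken for a name from the list of things; names that differ only in an ending like _2 or _b are one class to them, and where a whole thing is asked for, a point or a joint stands for the part that bears it (a point fixed in the world has none). Each returns a list of dicts, best first, with "score" (0 to 1); they miss things now and then, are a little off and sometimes report something else, mostly with a low value. They report only what shows in the picture. A call takes as long as a camera call.
- spotter.outline_of(camera, name): "mask" (480x640 bool, what is visible of it) and "rect" ([left, top, right, bottom] in pixels, round what is visible of it).
The state is a dict: "clock": time; "qpos": joint angles; "joint_vel": joint speeds; "tau": joint torques, N m; "tool_pos": TCP position; "ee_rot": TCP orientation; "ft_force": force on the tool from outside, world axes, zero at the start; "torque": the same for the moment, N m; "grip_width": finger opening in mm; "gripper_force": force on a finger pad.
Only numpy, scipy, OpenCV 4.12 (cv2) and the standard library are available. Lean on these libraries where they do the work, as an engineer would, in place of code of your own. Each camera call takes 0.05 s, during which the arm holds its last target. There are 200 camera calls.

## Task

Swing the brass hook arm of the stand out towards the robot as far as it goes, then hang the blue pail on it: the middle of the wooden grip rests in the dip of the hook and the pail hangs level, still and free. Do not drop or tip the pail, leave the arm swung out, and leave the yellow pail, the jug and the bottle standing where they are.

Things in the scene. Friction and masses are not known exactly. Their poses are not given: they have to be found in the camera images.
- hook_stand: dark steel stand fixed to the table: foot disc 116 mm across and 14 mm high, upright post 20 mm across, brass ball on top reaching 277 mm above the table. Origin: on the post's axis at the underside of the foot (table height). Place and yaw vary.
- swing_arm (a joint): angle (rad) of the brass arm about the post: 0 = folded, along the stand's local +y; grows counter-clockwise from above to a firm stop at 1.5, where it points roughly along the stand's local -x, towards the robot. No spring; stiff friction of 0.2 N m (2 N at 100 mm) holds it where it is left.
- hook_seat (a point): dip of the hook on the brass arm, 120 mm from the post's axis, on the centre line of its 10 mm round bar, 233 mm above the table. Local y points along the arm away from the post, z up. From the post to 100 mm the bar is level, centre line 245 mm up; the dip is flat from 112 to 128 mm. A pail's grip bar resting crosswise in it has its centre 10 mm above this point.
- hook_tip (a point): free end of the brass arm, 150 mm from the post's axis, on the bar's centre line, 259 mm above the table (rounded top at 264 mm). From the dip the bar slopes up to it. A handle can only be threaded on over this end.
- blue_pail: the blue pail to be hung: sheet-metal pail, 0.13 to 0.24 kg, 72 mm high, 80 mm across at the foot, 98 mm at the rim. Rigid arched handle: flat steel uprights at local y = +-48 mm carry a straight wooden grip bar along y, 100 mm long, 10 x 10 mm in section, centre 145 mm above the underside. Opening between bar and rim: 68 mm high, 92 mm wide. Origin: centre of its underside.
- blue_pail_grip (a point): centre of the wooden grip bar of the blue pail, 145 mm above its underside; y along the bar, z up. The centre of the bar goes on the hook, so grip it to one side, about 30 mm from the middle.
- yellow_pail_grip (a point): centre of the grip bar of the yellow pail, a bystander of the same shape and size as the blue one (bar along y, 145 mm above its underside).
- jug_center (a point): middle, 78 mm up, of a white and green jug, a bystander: 155 mm high, 92 mm across at the belly, loop handle reaching 63 mm out along local +y.
- bottle_center (a point): middle, 90 mm up, of an amber bottle, a bystander: 180 mm high, 66 mm across.

How it is judged (in metres and radians):
On the way, in this order (a step that is already met when the one before it is completed fails the run):
1. the hook arm is swung out to its stop (joint above 1.35 rad) (value of joint swing_arm above 1.35 rad), for 0.2 s.
2. the blue pail's grip bar lies in the dip of the hook, which carries the pail (value of joint swing_arm above 1.35 rad and x of blue_pail_grip in the frame of hook_seat between -0.018 and 0.018 m and y of blue_pail_grip in the frame of hook_seat between -0.014 and 0.014 m and z of blue_pail_grip in the frame of hook_seat between 0.004 and 0.018 m and angle between blue_pail_grip's own z axis and vertical below 0.25 rad and contact force between blue_pail and hook_stand above 0.6 N), for 0.2 s.
At the end, for the whole second after the job is handed in: Arm still out (above 1.35 rad); the middle of the blue grip bar within 14 mm of the dip along the arm, 18 mm across it and 4 to 18 mm above its centre line; the pail carried by the stand (over 0.6 N), within 0.25 rad of upright, at rest (under 0.06 m/s, 0.8 rad/s), not touched (all of step 2 and linear speed of blue_pail below 0.06 m/s and angular speed of blue_pail below 0.8 rad/s and contact force between the fingers and blue_pail below 0.05 N).
It fails at once if the yellow pail, the jug or the bottle is shifted by more than 25 mm or tilted by more than 0.3 rad (distance of any of yellow_pail_grip, jug_center, bottle_center from where it was at the start of the episode above 0.025 m or angle between any of yellow_pail_grip, jug_center, bottle_center's own z axis and vertical above 0.3 rad).
It fails at once if the blue pail is tipped by more than 0.8 rad (angle between blue_pail_grip's own z axis and vertical above 0.8 rad).
It fails at once if the blue pail is dropped (falls out of the fingers faster than 0.6 m/s) (linear speed of blue_pail above 0.6 m/s and contact force between the fingers and blue_pail below 0.01 N).
It also fails if it takes over 64 s, if anything falls off the work surface, if the arm or the gripper's body presses on something with over 40 N, if the wrist force passes 120 N, or if a joint passes its speed limit or range.

## Working session

There is one attempt and no reset: what is moved stays moved. The work goes in short steps, each a Python script; the robot and the scene stay as the last script left them, time stands still between calls to the robot, and variables do not carry over. Pictures are saved under pics/ and viewed, at most 10 in all, crops included, and the job is handed in when it is done.

```bash
mkdir -p pics; cat > h.py <<'E'
import numpy as np, cv2
from station import r, effector, cams, sign_off, spotter
from scipy.spatial.transform import Rotation as R
def cloud(cam, depth, mask=None, info=None):
    i=info or cams.camera_info(cam)
    m=depth>0
    if mask is not None: m&=mask
    v,u=np.nonzero(m); d=depth[v,u].astype(float)
    x=(u-i["cx"])/i["fx"]; y=(v-i["cy"])/i["fy"]
    xu,yu=x.copy(),y.copy()
    for _ in range(8):
        f=1+i["k1"]*(xu**2+yu**2); xu,yu=x/f,y/f
    P=np.c_[xu*d,-yu*d,-d,np.ones(len(d))]
    return (P@np.linalg.inv(i["view"]).T)[:,:3],u,v
def down(yaw): # tool z down, tool y (closing) along world direction at angle yaw
    y=np.array([np.cos(yaw),np.sin(yaw),0]); z=np.array([0,0,-1.]); x=np.cross(y,z)
    return R.from_matrix(np.c_[x,y,z]).as_rotvec()
E
python3 - <<'E'
from h import *
np.set_printoptions(precision=1,suppress=True)
o=r.observe(); print(o["tool_pos"],o["ee_rot"],o["clock"])
ims=[]
for c in ("scene","side"):
    p,d=cams.snapshot(c); ims.append(p)
    np.save(f"pics/{c}.npy",d)
    for n in ("hook_stand","swing_arm","blue_pail","yellow_pail_grip","jug_center","bottle_center"):
        L=spotter.outline_of(c,n)
        for q in L[:2]:
            P,_,_=cloud(c,d,q["mask"])
            print(c,n,round(q["score"],2),q["rect"],len(P), np.percentile(P,[2,50,98],axis=0).ravel() if len(P) else '')
    cv2.imwrite(f"pics/{c}.png",p)
E
```

```text
[198.6 618.3 230.3] [-0.5 -3.1  0. ] 0.0
scene hook_stand 0.63 [271.3, 208.8, 374.9, 338.0] 3327 [581.4 -67.2   2.2 632.7 -13.5  15.9 679.8 108.5 270.6]
scene swing_arm 0.86 [286.2, 208.3, 377.3, 232.3] 707 [255.3 -30.4  -1.2 609.4  33.3 246.2 640.4 122.2 260.1]
scene blue_pail 0.68 [449.7, 217.1, 505.6, 286.6] 2070 [384.7 290.9   3.5 431.7 336.4  50.3 474.3 381.  150.3]
scene yellow_pail_grip 0.77 [389.2, 244.2, 444.2, 318.8] 2457 [503.  163.5   3.1 543.2 211.4  49.8 591.6 257.5 150.4]
scene jug_center 0.58 [201.5, 207.4, 252.9, 283.3] 2708 [ 345.5 -290.7   -1.3  543.5 -201.4   98.1  564.3 -166.   158.1]
scene bottle_center 0.93 [162.2, 179.0, 191.8, 253.0] 1557 [ 433.5 -382.6    8.1  461.4 -350.1   90.8  475.2 -329.3  178.7]
scene bottle_center 0.4 [450.1, 220.8, 506.7, 286.7] 1910 [385.2 292.5   4.9 432.  337.   48.6 474.4 380.1 149.9]
side hook_stand 0.63 [308.6, 156.6, 379.5, 303.8] 2871 [568.6 -70.5   4.2 613.1 -26.1  16.9 668.9 114.8 272.9]
side swing_arm 0.83 [308.8, 157.1, 371.4, 205.7] 426 [577.8 -33.7 235.3 606.3  21.4 248.4 623.  117.8 260.4]
side blue_pail 0.85 [194.6, 162.8, 231.7, 230.3] 1679 [382.7 284.7   1.2 423.5 327.2  51.7 470.9 485.4 151.4]
side yellow_pail_grip 0.75 [258.5, 170.1, 298.9, 245.4] 1787 [500.6 160.1   0.9 541.8 205.3  50.8 607.1 266.4 151.1]
side jug_center 0.9 [338.6, 301.5, 397.7, 388.3] 3726 [ 470.5 -256.7   17.4  497.6 -229.2  116.8  545.9 -168.7  160.1]
side jug_center 0.32 [306.8, 156.2, 374.6, 208.2] 692 [577.8 -33.4  -1.  608.9  37.7 246.  823.5 402.3 262.5]
side bottle_center 0.83 [355.7, 395.8, 406.9, 476.5] 2978 [ 404.1 -394.2    6.5  423.6 -374.2  116.8  458.2 -338.8  181.9]
```

View pics/scene.png

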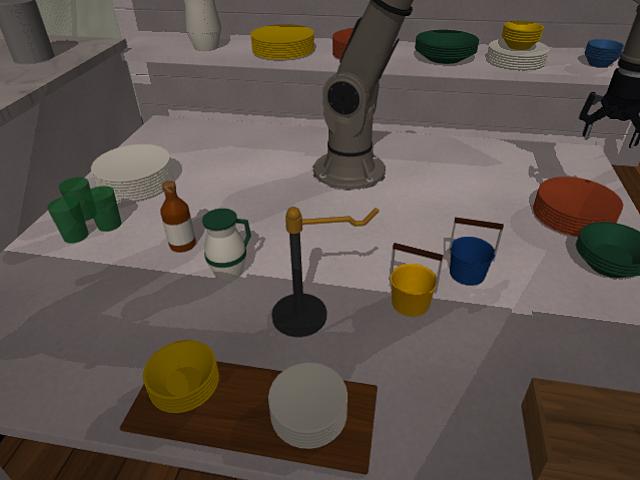

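View pics/side.png

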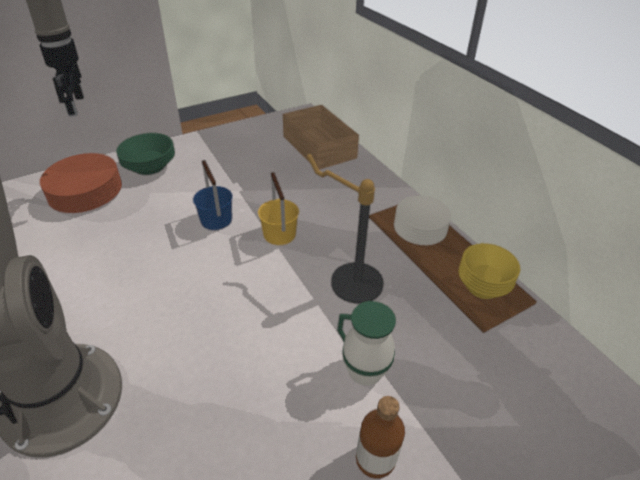

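The scene picture shows the stand's ball at about (294,215) with the hook tip at (377,210). The blue pail is at (472,260) and the yellow one at (413,288). The side view agrees: ball at (366,190), blue pail at (213,205). Next I fit the poses.

```bash
python3 - <<'E'
from h import *
from scipy.optimize import least_squares
np.set_printoptions(precision=1,suppress=True)
D={}
def circ(P,rad):
    m=P[:,:2].mean(0)
    f=lambda c:np.hypot(*(P[:,:2]-c).T)-rad
    return least_squares(f,m,loss="soft_l1",f_scale=2).x
for c in ("scene","side"):
    p,d=cams.snapshot(c)
    g={}
    for n in ("hook_stand","swing_arm","blue_pail","yellow_pail_grip","jug_center","bottle_center"):
        q=spotter.outline_of(c,n)[0]; g[n],_,_=cloud(c,d,q["mask"])
    P=g["hook_stand"]; P=P[(P[:,2]>40)&(P[:,2]<225)]
    m=np.median(P[:,:2],0); P=P[np.hypot(*(P[:,:2]-m).T)<25]
    print(c,"post",circ(P,10),len(P))
    Q=g["hook_stand"]; Q=Q[(Q[:,2]>9)&(Q[:,2]<20)]; print(" foot extents mid",(np.percentile(Q,1,axis=0)+np.percentile(Q,99,axis=0))/2)
    A=g["swing_arm"]; A=A[A[:,2]>225]; 
    c0=circ(P,10); rr=np.hypot(*(A[:,:2]-c0).T); A=A[(rr>30)&(rr<160)]
    l=cv2.fitLine(A[:,:2].astype(np.float32),cv2.DIST_HUBER,0,.01,.01).ravel(); print(" arm",l,np.degrees(np.arctan2(l[1],l[0])),"tip",A[np.argmax(np.hypot(*(A[:,:2]-c0).T))])
    for n in ("blue_pail","yellow_pail_grip"):
        P=g[n]; B=P[(P[:,2]>135)&(P[:,2]<156)]; m=np.median(B,0); B=B[np.hypot(*(B[:,:2]-m[:2]).T)<70]
        l=cv2.fitLine(B[:,:2].astype(np.float32),cv2.DIST_HUBER,0,.01,.01).ravel()
        t=(B[:,:2]-l[2:])@l[:2]; e=np.percentile(t,[1,99])
        print(" ",n,"bar mid",l[2:]+l[:2]*e.mean(),"len",e[1]-e[0],"deg",np.degrees(np.arctan2(l[1],l[0])),"z",B[:,2].max())
        W=P[(P[:,2]>60)&(P[:,2]<76)]; print("   rim",circ(W,48),len(W))
    for n,rad in (("jug_center",46),("bottle_center",33)):
        P=g[n]; P=P[(P[:,2]>20)&(P[:,2]<100)]; m=np.median(P,0); P=P[np.hypot(*(P[:,:2]-m[:2]).T)<70]; print(" ",n,circ(P,rad))
E
```

```text
scene post [624.6 -19.6] 729
 foot extents mid [628.7 -19.2  13.3]
 arm [  0.3  -1.  601.3  71.8] -73.578896 tip [584.5 127.6 260.2]
  blue_pail bar mid [432.8 335.1] len 98.47279579742838 deg 84.78162 z 152.68056861490413
   rim [431.3 335.4] 448
  yellow_pail_grip bar mid [550.5 210.3] len 98.08971280438826 deg 77.65144 z 153.39708444471398
   rim [548.5 210. ] 517
  jug_center [ 516.1 -214.4]
  bottle_center [ 440.8 -362.5]Traceback (most recent call last):
  File "<stdin>", line 13, in <module>
IndexError: list index out of range
```

```bash
python3 - <<'E'
from h import *
np.set_printoptions(precision=2,suppress=True)
C=np.array([624.6,-19.5]); rad=92
pt=lambda a,z:[*(C+rad*np.array([np.cos(np.radians(a)),np.sin(np.radians(a))])),z]
q0=r.observe()["qpos"]
best=min((np.abs(s-q0).max(),y) for y in np.radians([-30,150,-60,120]) for s in [r.solve_ik(pt(71,330),down(y))] if s is not None)
print(best); rot=down(best[1])
effector.grab(30)
p=r.observe()["tool_pos"]; r.move_linear([p[0],p[1],330],200)
r.move_pose(pt(71,330),rot)
r.move_linear(pt(71,226),120)
f0=np.array(r.observe()["ft_force"])
a=71
while a<200:
    a+=6 if a<165 else 1.5
    r.move_linear(pt(a,226),100 if a<165 else 40)
    o=r.observe(); f=np.array(o["ft_force"])-f0
    print(a,f,round(o["clock"],1))
    if np.hypot(*f[:2])>12: break
r.dwell(.3)
p,d=cams.snapshot("scene"); 
r.move_linear(pt(a-10,226),100); 
t=r.observe()["tool_pos"]; r.move_linear([t[0],t[1],335],200)
for c in ("scene","side"):
    p,d=cams.snapshot(c); cv2.imwrite(f"pics/{c}2.png",p)
    for q in spotter.outline_of(c,"swing_arm")[:1]:
        A,_,_=cloud(c,d,q["mask"]); rr=np.hypot(*(A[:,:2]-C).T); A=A[(A[:,2]>225)&(A[:,2]<268)&(rr>30)&(rr<165)]
        l=cv2.fitLine(A[:,:2].astype(np.float32),cv2.DIST_HUBER,0,.01,.01).ravel()
        rr=np.hypot(*(A[:,:2]-C).T); print(c,q["score"],np.degrees(np.arctan(l[1]/l[0])),l[2:],"tip",A[rr>rr.max()-4].mean(0),rr.max())
print(r.observe()["clock"])
E
```

```text
(np.float64(0.7903020394418372), np.float64(-0.5235987755982988))
77 [0.1  1.21 0.4 ] 6.4
83 [-0.34 -0.12  0.84] 6.6
89 [-0.23  0.28 -0.56] 6.9
95 [-0.25 -0.42  0.32] 7.1
101 [ 0.34  0.24 -0.9 ] 7.4
107 [ 0.51 -0.31  0.36] 7.6
113 [-1.    0.34  0.1 ] 7.9
119 [-0.75  0.23 -0.61] 8.1
125 [ 0.34 -0.15  0.04] 8.4
131 [-0.69 -0.74  0.13] 8.6
137 [-0.56  0.03 -0.42] 8.9
143 [-0.43  0.38  0.16] 9.1
149 [-0.57 -0.81 -1.1 ] 9.4
155 [ 2.51  3.21 -0.9 ] 9.6
161 [10.56 16.18 -5.72] 9.9
scene 0.75 -14.600651 [534.64   7.74] tip [484.66  20.63 258.67] 147.81915841505213
side 0.62 -14.94994 [528.66   2.78] tip [474.15  20.06 260.53] 157.78354772166534
11.4083
```

View pics/scene2.png

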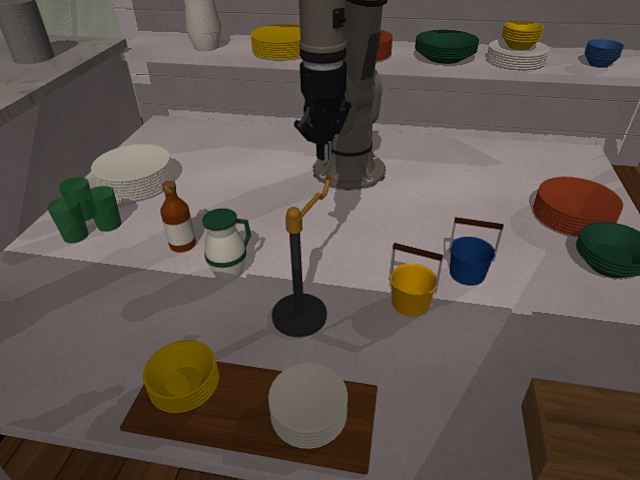

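The picture shows the arm swung out, with its tip at about (328,182), at about 165° in the world. The pushing force rose sharply at the end. I'll push once more to confirm that this was the stop.

```bash
python3 - <<'E'
from h import *
np.set_printoptions(precision=2,suppress=True)
C=np.array([624.6,-19.5]); rad=100
pt=lambda a,z:[*(C+rad*np.array([np.cos(np.radians(a)),np.sin(np.radians(a))])),z]
def look(c):
    p,d=cams.snapshot(c)
    for q in spotter.outline_of(c,"swing_arm")[:1]:
        A,_,_=cloud(c,d,q["mask"]); rr=np.hypot(*(A[:,:2]-C).T); A=A[(A[:,2]>225)&(A[:,2]<268)&(rr>30)&(rr<165)]
        l=cv2.fitLine(A[:,:2].astype(np.float32),cv2.DIST_HUBER,0,.01,.01).ravel()
        print(c,q["score"],np.degrees(np.arctan(l[1]/l[0])),l[2:],np.percentile(A,[1,99],axis=0)[:,1])
    return p
print(r.observe()["tool_pos"])
r.move_linear(pt(145,335),200); r.move_linear(pt(145,226),150)
f0=np.array(r.observe()["ft_force"])
for a in (150,153,156,158,160,162,163.5,165,166.5,168):
    r.move_linear(pt(a,226),60); r.dwell(.05); o=r.observe(); f=np.array(o["ft_force"])-f0
    t=np.array(o["tool_pos"][:2])-C
    print(a,np.degrees(np.arctan2(t[1],t[0])),np.hypot(*t),f)
    if np.hypot(*f[:2])>25: break
p=look("scene"); cv2.imwrite("pics/push.png",cv2.resize(p[90:350,220:480],None,fx=2.2,fy=2.2))
r.move_linear(pt(a-15,226),100); r.move_linear(pt(a-15,335),200)
look("scene");print(r.observe()["clock"])
E
```

```text
[542.57  24.02 333.52]
150 150.08666555179622 99.73869397755858 [-0.41 -0.8   1.28]
153 153.063210822926 99.99389302802635 [-0.59 -0.81  1.51]
156 155.11746915865103 100.12097249612479 [ 1.74  3.32 -1.39]
158 155.323604979367 100.12711328717265 [ 4.02  7.76 -2.89]
160 155.44712732891517 100.11417148494819 [ 8.18 13.53 -3.39]
162 155.5363961291704 100.1392887869792 [ 9.16 18.52 -5.87]
163.5 155.62189176953123 100.10312352690501 [10.76 21.95 -6.83]
165 155.68714183643314 100.103683217623 [11.57 25.94 -7.05]
scene 0.53 -13.182581 [568.43  -1.76] [-12.51   6.66]
scene 0.85 -14.897866 [534.6    7.67] [-11.85  23.49]
16.275
```

View pics/push.png

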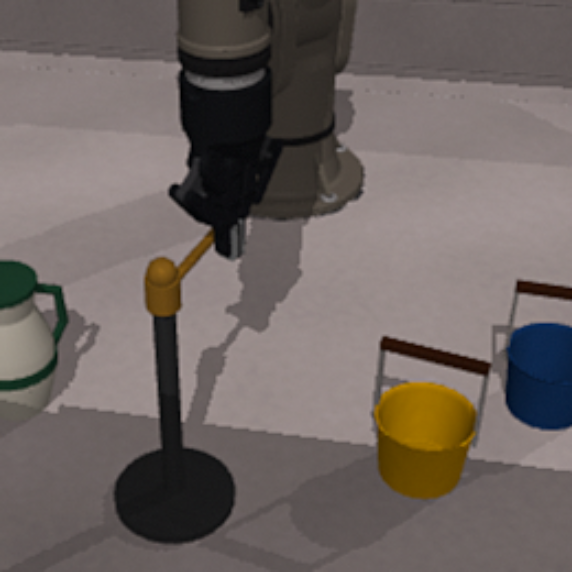

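The push met a firm stop: force rose with almost no motion, so the arm rests at about 165°. In the crop the finger at (230,240) bears on the brass bar. Now for the grasp.

```bash
cat >> h.py <<'E'
A=np.radians(165.1); dirA=np.array([np.cos(A),np.sin(A)]); C2=np.array([624.6,-17.5])
def bar(c,ref,zlo,zhi):
    p,d=cams.snapshot(c); L=spotter.outline_of(c,"blue_pail")
    for q in L[:1]:
        P,_,_=cloud(c,d,q["mask"]); B=P[(np.hypot(*(P[:,:2]-ref).T)<75)]
        W=B[(B[:,2]>zlo-78)&(B[:,2]<zlo-55)]
        B=B[(B[:,2]>zlo)&(B[:,2]<zhi)]
        if len(B)<10: print(c,"few",len(B)); continue
        l=cv2.fitLine(B[:,:2].astype(np.float32),cv2.DIST_HUBER,0,.01,.01).ravel(); l[:2]*=np.sign(l[1])
        t=(B[:,:2]-l[2:])@l[:2]; e=np.percentile(t,[1,99])
        print(c,round(q["score"],2),"mid",l[2:]+l[:2]*e.mean(),"len",e[1]-e[0],"deg",np.degrees(np.arctan2(l[1],l[0])),"ztop",np.percentile(B[:,2],98))
    return p
E
python3 - <<'E'
from h import *
np.set_printoptions(precision=2,suppress=True)
M=np.array([432.5,335.2]); b=np.radians(84.8); g=M+30*np.array([np.cos(b),np.sin(b)])
rot=down(np.radians(-5.2))
effector.gripper_open()
r.move_pose([*g,250],rot)
bar("side",M,138,156)
r.move_linear([*g,126],150)
effector.grab(80)
o=r.observe(); print(o["grip_width"],o["gripper_force"],o["tool_pos"])
r.move_linear([*g,166],60)
r.move_linear([*g,291],150)
o=r.observe(); print(o["grip_width"],o["ft_force"],o["clock"])
bar("side",M,300,320); p=bar("scene",M,300,320)
cv2.imwrite("pics/lift.png",p)
E
```

```text
side 0.56 mid [422.98 326.93] len 87.08643682635208 deg 85.12917 ztop 153.159455290728
7.984975325451204 78.18201899528503 [434.97 365.38 125.99]
8.469362766502993 [ 0.19 -0.15 -2.33] 21.9667
side 0.69 mid [429.13 325.15] len 86.04401545227088 deg 84.980865 ztop 317.1512306113211
scene 0.9 mid [436.81 332.96] len 96.05721017106977 deg 84.367775 ztop 317.05438466854116
```

View pics/lift.png

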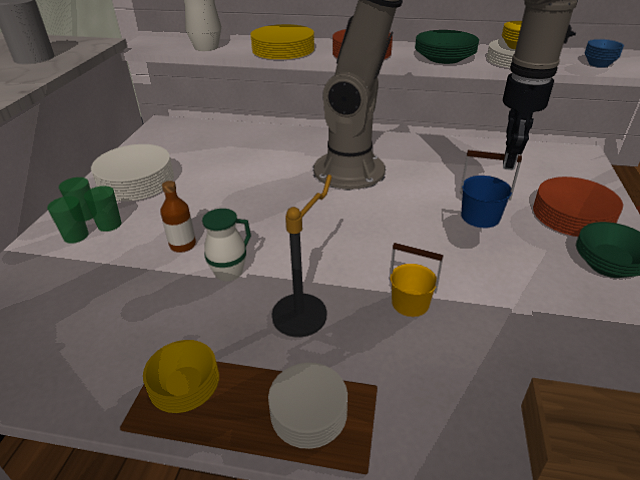

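The pail hangs level in the fingers with its bar at (493,156). I'll carry it over and thread it onto the hook.

```bash
cat > go.py <<'E'
from h import *
np.set_printoptions(precision=2,suppress=True)
b=A-np.pi/2; off=30*np.array([np.cos(b),np.sin(b)]); rot=down(A-np.pi)
seat=lambda rr:C2+rr*dirA
E
python3 - <<'E'
from go import *
T=lambda m,z:[*(np.array(m)+off),z]
r.move_linear(T([425,140],291),150,rot)
r.move_linear(T([425,140],267),100)
r.move_linear(T(seat(188),267),120)
r.dwell(.3); o=r.observe(); print(o["ft_force"],o["tool_pos"],o["clock"])
print("want",seat(188)); bar("scene",seat(188),275,297)
p=bar("side",seat(188),275,297); cv2.imwrite("pics/pre.png",cv2.resize(p[100:350,200:500],None,fx=2.2,fy=2.2))
E
```

```text
[ 1.61  0.34 -1.8 ] [450.6   60.26 266.97] 25.3917
want [442.92  30.84]
scene 0.83 mid [449.96  29.82] len 98.29098277166473 deg 75.015495 ztop 292.7961209606712
side 0.77 mid [441.93  28.04] len 97.55528221598581 deg 73.9693 ztop 293.96327051542414
```

View pics/pre.png

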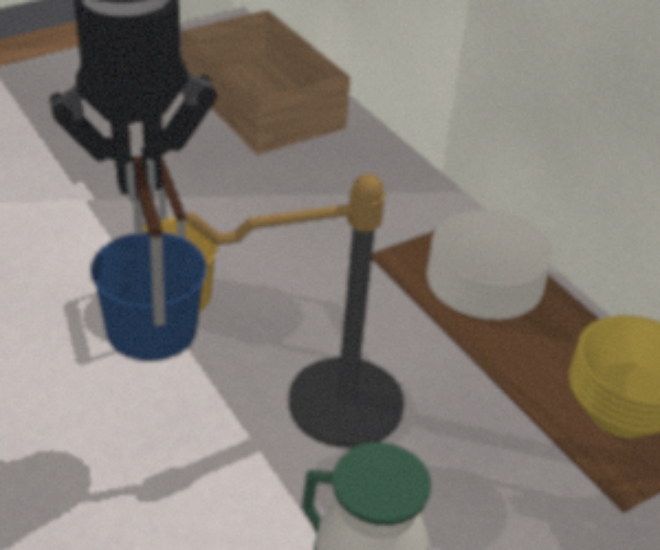

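The pail is clear of the hook: its bar runs (140,160)–(155,230) in the crop and the tip is at (195,215). Next I move it inward and lower it until it touches.

```bash
python3 - <<'E'
from go import *
T=lambda m,z:[*(np.array(m)+off),z]
r.move_linear(T(seat(120),267),70)
r.dwell(.3); f0=np.array(r.observe()["ft_force"]); print(f0,"want",seat(120))
bar("scene",seat(120),275,297); bar("side",seat(120),275,297)
z=267
r.move_linear(T(seat(120),233),60)
z=233
while z>216:
    z-=1.5; r.move_linear(T(seat(120),z),30); r.dwell(.05)
    o=r.observe(); f=np.array(o["ft_force"])-f0; print(z,f,o["tool_pos"][2])
    if f[2]>3.0: break
print(o["clock"])
bar("scene",seat(120),236,256); p=bar("side",seat(120),236,256); cv2.imwrite("pics/seat.png",cv2.resize(p[100:350,200:500],None,fx=2.2,fy=2.2))
E
```

```text
[ 0.42  0.39 -2.27] want [508.63  13.36]
scene 0.77 mid [515.36  12.15] len 99.2105375025032 deg 75.21006 ztop 292.78993245465193
side 0.69 mid [506.26   7.74] len 91.32650648223206 deg 74.16096 ztop 293.7886364549044
231.5 [ 0.36 -0.92  0.31] 231.70561750186252
230.0 [-0.46 -0.61  0.67] 229.9544053756514
228.5 [-1.32 -1.01  0.33] 228.4468334014105
227.0 [-0.59 -0.5  -1.64] 226.95594366601395
225.5 [-0.26  0.28  0.23] 225.4540889363759
224.0 [-0.51 -0.46  0.59] 223.96114815033346
222.5 [-1.99  0.36  4.9 ] 222.8906702614007
30.0333
scene 0.79 mid [515.83  12.67] len 97.66783209815529 deg 75.208534 ztop 249.05429503085196
```

View pics/seat.png

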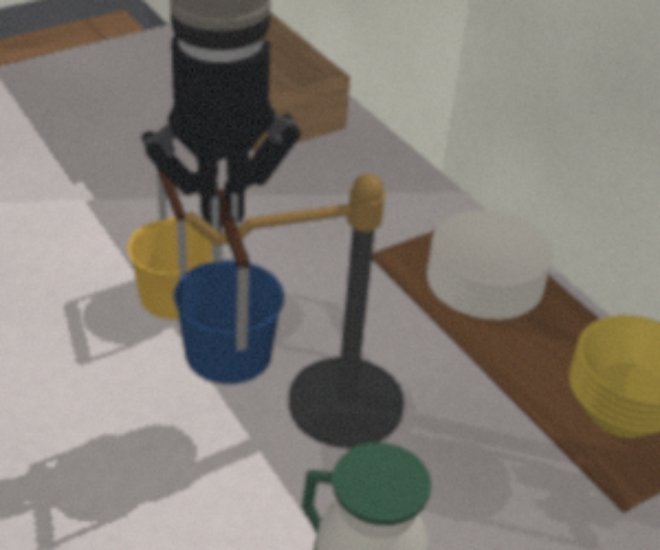

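The grip bar lies in the dip at (228,228) in the crop, and contact came at the expected height. I'll release it and back off.

```bash
python3 - <<'E'
from go import *
effector.gripper_open(); r.dwell(.4)
t=r.observe()["tool_pos"]; r.move_linear([t[0],t[1],t[2]+100],80)
r.dwell(2.0)
bar("side",seat(120),236,256);p=bar("scene",seat(120),236,256); print("want",seat(120),r.observe()["clock"])
cv2.imwrite("pics/done.png",cv2.resize(p[90:350,180:480],None,fx=2.2,fy=2.2))
E
```

```text
side 0.58 mid [505.77   9.77] len 95.04850936806044 deg 74.22568 ztop 250.12579201436407
scene 0.7 mid [515.1   12.59] len 97.62838074956781 deg 74.41915 ztop 249.15865094516283
want [508.63  13.36] 34.9583
```

View pics/done.png

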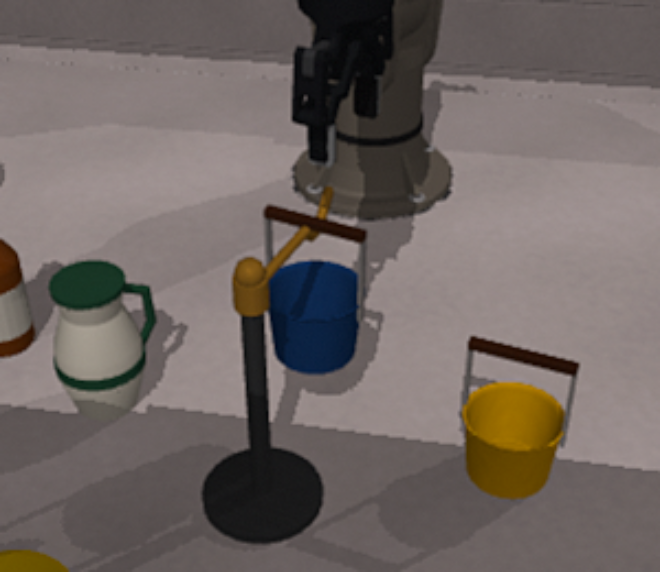

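The pail hangs free and level. Its bar runs (267,211)–(364,236) and crosses the hook near its middle at (315,228). The fingers are well clear.

```bash
python3 -c "
from station import sign_off
print(sign_off())"
```

```text
the job is handed in; nothing more can be done
None
```

The brass arm is swung out to its stop and the blue pail hangs level and free in the hook's dip. I handed the job in at about 35 s of the 64 s allowed; sign-off returned no verdict.

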